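Tip the ball feet into the bench box and bolt it shut

ROBOT

A 6-joint arm with a two-finger parallel gripper is mounted at the origin on the work surface. World frame = base frame: x ahead of the robot, y to its left, z up, the work surface at z = 0. Lengths are in m, angles in rad, forces in N, time in s.
With the tool pointing down it reaches from about 0.375 to 0.9 m from the base axis. Payload 3.1 kg.
Tool frame: the origin (TCP) lies between the finger pads; the fingertips stand 8 mm ahead of it and the grasp point (between the pads) lies 11 mm behind it; z points along the fingers, y is the line along which they close (so a half turn about z gives the same grasp; the last joint's range is limited). The gripper opens to 87 mm and grips with 3 to 60 N. Pads are 19 mm wide; open, the fingers measure 117 mm over their backs; the gripper's body (75 mm by 190 mm) begins 51 mm behind the grasp point.
Start: joints at [-1.433, 0.527, 1.433, -0, 1.181, -0.178], TCP at [0.195, -0.594, 0.231] pointing down, gripper open.
Joint ranges: [-3.08, 3.08], [-0.75, 2.2], [0.22, 2.44], [-1.43, 4.57], [0, 2.65], [-2.85, 2.85]. Speed limits (rad/s): [2.79, 2.79, 3.14, 3.14, 3.14, 3.14].

INTERFACE

Orientations are given as a unit quaternion [x, y, z, w].
In Python, from rig import robot, vision, job gives the robot as it stands.
- The arm moves only by the shell command python3 -m handwheel 'ROWS' [OPENING] [FORCE]. ROWS is JSON, a list of rows, each a list of 4 numbers: the shift along the tool's x, y, z as a fraction of full scale, then the turn about the tool's z as a fraction of full scale. A call has 1 to 20 rows; each row is the pose to reach, as a shift and turn from the pose commanded when the call began, along the tool's axes at that moment, turning the shorter way round; what a row does not reach only later rows make up. Full scale, the value 1, is 300 mm for a shift and 2 pi rad for a turn. A row lasts 1/12 s, in which the tool goes at most 41.7 mm and 7.16 degrees, less where a joint would pass 70% of its speed; a pose out of reach is approached as far as the arm can. A call with a number of a shift or a turn outside -1 to 1 is refused whole. A call with a gripper value outside its range is refused whole. OPENING is the opening in per cent of the stroke, from 0 (shut) to 100 (fully open), set as the call begins (- or left out, the last holds). The fingers move at their own pace and stop on an object; FORCE is the grip in N (left out, the last holds). Time passes only in rows, so rows that repeat a pose let the fingers close. It gives the time, the measured TCP pose, the force, the opening and the grip force at its end, in the units of the state.
- robot.get_obs(): the state, without advancing time (a new reading comes with each control period).
- vision.camera(name): name is "side" or "top" or "wrist"; returns a dict with "frame" (384x512x3 uint8, red, green, blue), "K" (3x3 intrinsics, pixels), "cam_to_world" (4x4, takes a point from camera to world coordinates); the wrist camera has in their place "hand_eye" (4x4, takes a point from camera to tool coordinates, whose origin is the TCP and whose axes are the flange's). Camera axes: x right, y down, z forward; pixel columns grow to the right and rows downward; lengths in m; the calibration is good to about 2 mm. A picture is of the moment at which its call begins: read the wrist's pose just before it. There is no depth.
- job.hand_in(): hands the job in; it is judged then, once.
Trained networks look in the newest picture that a camera, given by its name, has taken for a name from the list of things; names that differ only in an ending like _2 or _b are one class to them, and where a whole thing is asked for, a point or a joint stands for the part that bears it (a point fixed in the world has none). Each returns a list of dicts, best first, with "conf" (0 to 1); they miss things now and then, are a little off and sometimes report something else, mostly with a low value. They report only what shows in the picture. A call takes as long as a camera call. They do not tell look-alikes from the thing itself.
- vision.look_for(camera, label): "point" ([row, column] in pixels, amid what is visible of it).
- vision.outline_of(camera, label): "mask" (384x512 bool, what is visible of it) and "point" ([row, column] in pixels, amid what is visible of it).
The state is a dict: "time": time; "q": joint angles; "joint_velocities": joint speeds; "joint_torque": joint torques, N m; "position": TCP position; "tool_rot": TCP orientation; "ft_force": force on the tool from outside, world axes, zero at the start; "moment": the same for the moment, N m; "grip_width": finger opening in m; "grip_force": force on a finger pad.
Only numpy, scipy, OpenCV 4.12 (cv2) and the standard library are available. Lean on these libraries where they do the work, as an engineer would, in place of code of your own. Each camera call takes 0.05 s, during which the arm holds its last target. There are 200 camera calls.

TASK

Put the furniture feet away: take the dipper by its handle and tip all five wooden balls out of it into the open bay of the plywood box, then stand the empty dipper upright on the bench again. Then close the lid fully, and after that push the bolt all the way across through the keeper on the lid. Leave the other things on the bench where they are.

Things in the scene. Friction and masses are not known exactly. Their poses are not given: they have to be found in the camera images.
- box: Plywood box fixed to the bench; origin centre of underside. 150 (x) by 300 (y) mm outside, walls 8 mm, rim 80 mm high; -x side is its front, near the robot. Its y<0 half is an open bay with the hinged lid: inside x -67 to 67, y -142 to 0 mm, floor 8 mm high. Its y>0 half is closed by a fixed deck, top 90 mm high, carrying the bolt.
- lid (a joint): Lid angle (rad): 0 closed, about 1.5 as found standing open, stop 1.65. A board 150 mm (from the hinge) by 146 mm, 10 mm thick, centred on box y=-76; hinge line along box y at x=75, z=80 mm (back rim). Closed, its top is 90 mm high, level with the deck. Stiff hinge: it stays where left, does not fall; at most 0.7 N m moves it, less going down.
- lid_edge (a point): Middle of the lid's free edge, on its outer face (the top face when closed).
- bolt (a joint): Travel of the steel barrel bolt (m): 0 drawn back, 0.045 fully home against its stop; found within 0.012 of drawn back. Slides level towards the box's -y, along box x=-45, z=102 mm; friction 2.5 N plus 4 N per m/s; stays where left. The bolt would move with the lid open too, so close the lid first.
- bolt_knob (a point): Centre of the bolt's upright knob: a cylinder 18 mm across and 22 mm tall (box z 126 to 148 mm) on a 9 mm stem that moves with the bolt. The guides that the bolt runs in, at box y=18 and y=112 mm, reach box z=112 mm, below the knob.
- bolt_tip (a point): Tip of the bolt's 12 mm round rod, on its axis.
- keeper (a point): Centre of the keeper, a steel staple on the lid, 20 mm wide inside and 16 mm long along the bolt, top 36 mm above the lid's inner face. With lid shut and bolt home the tip passes right through it and shows beyond.
- dipper: Aluminium dipper, 0.2 to 0.4 kg, origin centre of underside, z up. Conical bowl 50 mm high, outer radius 37 mm at foot, 58 at rim, wall 4, floor 5. Round wooden handle 16 mm thick along its own -x, level, axis 40 mm above the underside, out to x=-176 mm; grip at x=-95. Being round, it can be gripped leaning to either side. Balls roll out once tilted over about 67 degrees.
- ball0_center (a point): Centre of one of five equal wooden balls (furniture feet), 24 mm across, 10 g, lying loose in the dipper at the start.
- ball1_center (a point): Centre of one of five equal wooden balls (furniture feet), 24 mm across, 10 g, lying loose in the dipper at the start.
- ball2_center (a point): Centre of one of five equal wooden balls (furniture feet), 24 mm across, 10 g, lying loose in the dipper at the start.
- ball3_center (a point): Centre of one of five equal wooden balls (furniture feet), 24 mm across, 10 g, lying loose in the dipper at the start.
- ball4_center (a point): Centre of one of five equal wooden balls (furniture feet), 24 mm across, 10 g, lying loose in the dipper at the start.
- tape: roll of masking tape lying flat, 100 mm across, 25 mm high; not part of the job.
- bottle: clear water bottle, 66 mm across, 200 mm tall, standing; not part of the job.
- hammer: hammer lying down beyond the box; not part of the job.
- nail_jar: closed glass jar, 56 mm across, 62 mm tall, behind the box; not part of the job.
- wrench: wrench lying on the bench in front of the box; not part of the job.
- mug: white mug, 80 mm across, 90 mm tall; not part of the job.
- sticks: four peeled sticks, 320 mm long, taped side by side, lying flat (14 mm high) at the right of the bench; not part of the job.
Things that resemble listed ones, but are neither listed nor needed, are in the scene too. Leave any orange look-alike of the dipper alone.

How it is judged:
By the outcome, as a careful person would: the job done as asked, in the order asked, and still so for the second after the job is handed in, with the robot touching nothing.
It also fails if it takes over 72 s, if anything falls off the work surface, if the arm or the gripper's body presses on something with over 40 N, if the wrist force passes 120 N, or if a joint passes its speed limit or range.

## Working session

There is one attempt and no reset: what is moved stays moved. The work goes in short steps, Python scripts to look and compute and a shell command to move; the robot and the scene stay as the last step left them, time stands still between calls to the robot, and variables do not carry over. Pictures are saved under pics/ and viewed, at most 10 in all, crops included, and the job is handed in when it is done.

```bash
mkdir -p pics; ls; python3 - <<'E'
from rig import robot, vision, job
import cv2, numpy as np
o=robot.get_obs(); print({k:np.round(v,3).tolist() for k,v in o.items()})
for c in ["top","side"]:
    d=vision.camera(c); cv2.imwrite(f"pics/{c}0.png",d["frame"][:,:,::-1])
    np.savez(f"{c}.npz",K=d["K"],T=d["cam_to_world"]); print(c,d["K"].round(1).tolist(),d["cam_to_world"].round(3).tolist())
    for n in ["box","lid","lid_edge","bolt_knob","bolt_tip","keeper","dipper","ball0_center","tape","bottle","nail_jar","mug","sticks","wrench","hammer"]:
        print(n,[(np.round(r["point"]).tolist(),round(r["conf"],2)) for r in vision.look_for(c,n)][:6])
d=vision.camera("wrist"); print(d["hand_eye"].round(4).tolist(), d["K"].round(1).tolist())
E
```

```text
pics
{'time': 0.0, 'q': [-1.433, 0.528, 1.434, 0.0, 1.181, -0.179], 'joint_velocities': [-0.0, -0.002, 0.0, 0.001, 0.001, 0.001], 'joint_torque': [-0.0, -44.004, -17.659, 0.063, 0.058, -0.0], 'position': [0.195, -0.593, 0.23], 'tool_rot': [0.987, 0.158, 0.0, -0.001], 'ft_force': [-0.766, 0.346, -0.404], 'moment': [-0.088, 0.007, 0.014], 'grip_force': 0.0, 'grip_width': 0.087}
top [[417.3, 0.0, 255.5], [0.0, 417.3, 196.0], [0.0, 0.0, 1.0]] [[0.023, -0.993, 0.119, 0.347], [-1.0, -0.025, -0.011, -0.012], [0.014, -0.119, -0.993, 1.384], [0.0, 0.0, 0.0, 1.0]]
box [([181.0, 216.0], 0.6)]
lid [([151.0, 232.0], 0.62)]
lid_edge [([152.0, 230.0], 0.96)]
bolt_knob [([199.0, 192.0], 0.42)]
bolt_tip [([196.0, 192.0], 0.49)]
keeper [([148.0, 232.0], 0.89), ([120.0, 278.0], 0.49)]
dipper [([185.0, 329.0], 0.84), ([196.0, 189.0], 0.7)]
ball0_center []
tape [([188.0, 403.0], 0.74), ([110.0, 322.0], 0.58), ([181.0, 329.0], 0.27), ([153.0, 232.0], 0.23)]
bottle [([164.0, 104.0], 0.65), ([186.0, 322.0], 0.31), ([177.0, 326.0], 0.18)]
nail_jar [([120.0, 276.0], 0.57)]
mug [([224.0, 100.0], 0.78), ([148.0
[... 527 characters left out ...]
bolt_knob [([245.0, 248.0], 0.5)]
bolt_tip [([244.0, 247.0], 0.56)]
keeper [([195.0, 199.0], 0.85)]
dipper [([158.0, 324.0], 0.77), ([165.0, 237.0], 0.58), ([272.0, 313.0], 0.4)]
ball0_center []
tape [([179.0, 173.0], 0.63), ([246.0, 247.0], 0.37), ([200.0, 169.0], 0.28)]
bottle [([349.0, 203.0], 0.72)]
nail_jar [([200.0, 168.0], 0.83)]
mug [([357.0, 286.0], 0.82)]
sticks [([135.0, 236.0], 0.85)]
wrench [([272.0, 312.0], 0.78)]
hammer [([265.0, 155.0], 0.79), ([244.0, 230.0], 0.67), ([271.0, 309.0], 0.63)]
[[-0.0002, -0.9701, -0.2427, 0.0671], [1.0, -0.0001, -0.0008, 0.0002], [0.0007, -0.2427, 0.9701, -0.1534], [0.0, 0.0, 0.0, 1.0]] [[285.1, 0.0, 258.0], [0.0, 285.1, 191.3], [0.0, 0.0, 1.0]]
```

View pics/top0.png

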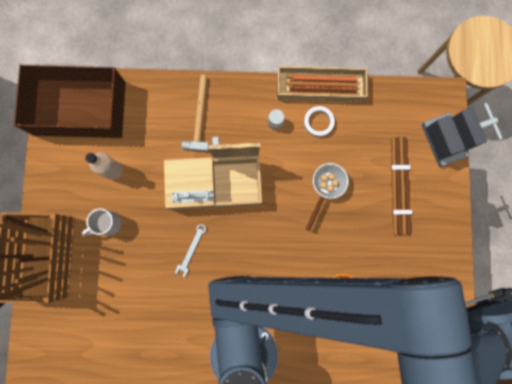

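View pics/side0.png

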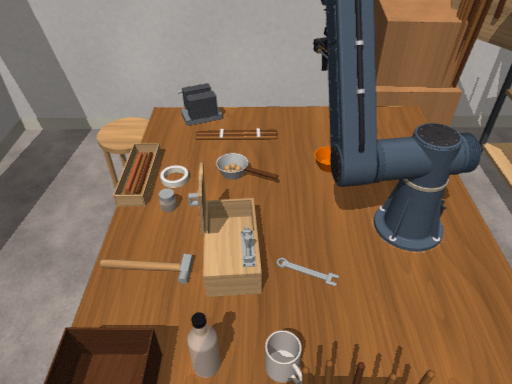

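The top view shows the grey dipper with pale balls at (182,331), its handle end near (230,311). The box is at (185,213), with the deck and bolt on its left and the lid standing at its back.

Possible mistakes for the dipper:
- The orange look-alike, at side (157,324) and top (276,342), mostly hidden under the arm.
- The tape ring at top (121,319).
- The mug at top (222,102).

I choose the grey one with balls and will check it in a close crop.

```bash
cat > h.py <<'E'
import numpy as np, cv2
from rig import robot, vision, job
from scipy.spatial.transform import Rotation as R
C={c:np.load(c+".npz") for c in("top","side")}
def ray(K,T,p):  # p=[row,col]
    d=T[:3,:3]@(np.linalg.inv(K)@[p[1],p[0],1]); return T[:3,3],d
def plane(K,T,p,z):
    o,d=ray(K,T,p); return o+d*(z-o[2])/d[2]
def tri(a,b): # top px, side px
    A=[];B=[]
    for c,p in(("top",a),("side",b)):
        o,d=ray(C[c]["K"],C[c]["T"],p); d/=np.linalg.norm(d); P=np.eye(3)-np.outer(d,d); A.append(P);B.append(P@o)
    return np.linalg.lstsq(np.vstack(A),np.hstack(B),rcond=None)[0]
def tplane(p,z): return plane(C["top"]["K"],C["top"]["T"],p,z)
def proj(K,T,X):
    x=K@(T[:3,:3].T@(np.asarray(X)-T[:3,3])); return x[1]/x[2],x[0]/x[2]
def wrist(name=None):
    o=robot.get_obs(); d=vision.camera("wrist")
    T=np.eye(4);T[:3,:3]=R.from_quat(o["tool_rot"]).as_matrix();T[:3,3]=o["position"]
    if name: cv2.imwrite(f"pics/{name}.png",d["frame"][:,:,::-1])
    return d["K"],T@d["hand_eye"],d["frame"]
E
python3 - <<'E'
from h import *
f=vision.camera("top")["frame"]; cv2.imwrite("pics/topcrop.png",cv2.resize(f[130:250,150:360,::-1],None,fx=3.8,fy=3.8,interpolation=cv2.INTER_CUBIC))
m=vision.outline_of("top","dipper")[0]["mask"]; rc=np.argwhere(m)
P=np.array([tplane(p,.045) for p in rc])[:,:2]
print("dipper mask n",len(P),"mean",P.mean(0),"min",P.min(0),"max",P.max(0))
(c,r)=cv2.minEnclosingCircle(P[P[:,0]>P[:,0].max()-.116].astype(np.float32)); print("bowl",c,r)
far=P[np.hypot(*(P-c).T)>.075]; 
if len(far)>10:
    u,s,v=np.linalg.svd(far-far.mean(0)); print("handle mean",far.mean(0),"dir",v[0], len(far), "len",np.hypot(*(far-c).T).max())
for n,a,b in[("lid_edge",(152,230),(198,198)),("knob",(199,192),(245,248)),("keeper",(148,232),(195,199)),("jar",(120,276),(200,168))]: print(n,tri(a,b).round(3))
m=vision.outline_of("top","box")[0]["mask"]; rc=np.argwhere(m); print("box px",rc.min(0),rc.max(0)); 
P=np.array([tplane(p,.085) for p in rc])[:,:2].astype(np.float32); print(cv2.minAreaRect(P))
E
```

```text
dipper mask n 1079 mean [ 0.54386706 -0.25838079] min [ 0.40204268 -0.32349351] max [ 0.6227167  -0.19099743]
bowl (0.5620172619819641, -0.2652994692325592) 0.062050558626651764
handle mean [ 0.44794368 -0.21558871] dir [-0.91349778  0.40684371] 172 len 0.17501420128391548
lid_edge [0.631 0.054 0.165]
knob [0.491 0.17  0.1  ]
keeper [0.634 0.048 0.173]
jar [ 0.768 -0.09   0.028]
box px [137 164] [210 261]
((0.5736654996871948, 0.1124287098646164), (0.22922274470329285, 0.30536460876464844), 4.1331682205200195)
```

View pics/topcrop.png

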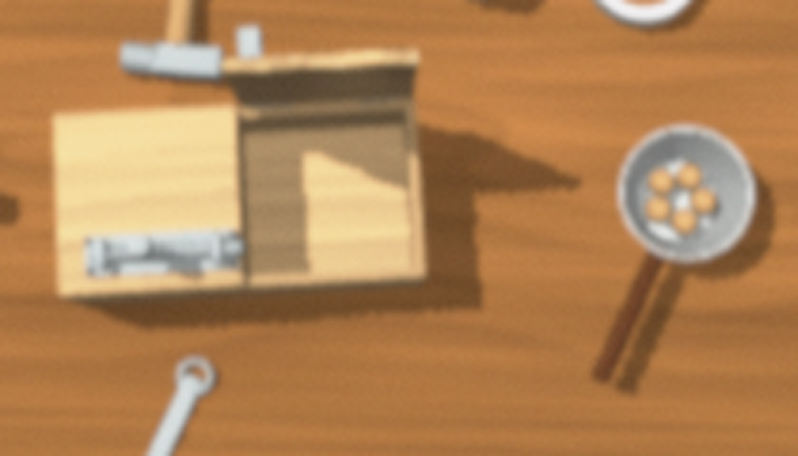

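The crop confirms the grey dipper holding five balls, bowl centre at crop (687,195) and handle end at (602,378). Box corners in the crop: deck back-left (55,115), front-left (60,293), front-right (425,277).

```bash
python3 - <<'E'
from h import *
q=lambda c,r,z:tplane((130+r/3.8,150+c/3.8),z)[:2]
b=q(687,195,.05);e=q(602,378,.04);u=(e-b)/np.linalg.norm(e-b)
print("bowl",b.round(3),"end",e.round(3),np.linalg.norm(e-b),"handle ang",np.degrees(np.arctan2(u[1],u[0])))
print("grasp130",(b+.130*u).round(3))
for n,a in dict(BL=(55,115,.09),BM=(237,107,.09),FL=(60,288,.09),FR=(425,270,.08),FLb=(62,297,.0),FRb=(425,280,0),bayBR=(408,112,.08),guideL=(95,255,.112),guideR=(235,248,.112)).items(): print(n,q(*a).round(3))
o=robot.get_obs();M=R.from_quat(o["tool_rot"]).as_matrix();print(M.round(3))
g=b+.13*u; d=np.r_[g,.23]-o["position"]; print("tool shift/300", (M.T@d/.3).round(3))
# turn so tool y perpendicular to handle
t=np.degrees(np.arctan2(M[1,0],M[0,0])); print("tool x heading",t)
E
```

```text
bowl [ 0.561 -0.27 ] end [ 0.404 -0.2  ] 0.17195086587092043 handle ang 155.97865369724988
grasp130 [ 0.442 -0.217]
BL [0.608 0.263]
BM [0.619 0.113]
FL [0.465 0.252]
FR [ 0.488 -0.047]
FLb [0.465 0.268]
FRb [ 0.488 -0.049]
bayBR [ 0.621 -0.03 ]
guideL [0.49 0.22]
guideR [0.499 0.108]
[[ 0.95   0.311  0.   ]
 [ 0.311 -0.95  -0.   ]
 [ 0.     0.    -1.   ]]
tool shift/300 [ 1.176 -0.938  0.002]
tool x heading 18.148912051693205
```

```bash
python3 -m handwheel '[[0.15,-0.12,0,0],[0.3,-0.24,0,0],[0.45,-0.36,0,0],[0.6,-0.48,0,0]]' 100 && python3 -m handwheel '[[0.1,-0.08,0,0.02],[0.2,-0.16,0,0.039],[0.3,-0.24,0,0.058],[0.4,-0.32,0,0.078],[0.5,-0.4,0.1,0.097],[0.576,-0.458,0.1,0.117],[0.576,-0.458,0.1,0.117],[0.576,-0.458,0.1,0.117],[0.576,-0.458,0.1,0.117]]'
python3 - <<'E'
from h import *
K,T,f=wrist("w1"); r=vision.outline_of("wrist","dipper")
for x in r[:2]:
    rc=np.argwhere(x["mask"]); print(x["conf"],x["point"],len(rc),rc.min(0),rc.max(0))
print([ (np.round(x["point"]),x["conf"]) for x in vision.look_for("wrist","ball0_center")])
m=r[0]["mask"]; P=np.array([plane(K,T,p,.04) for p in np.argwhere(m)])[:,:2]
b=np.array([.561,-.27]); d=np.hypot(*(P-b).T); F=P[(d>.085)]
c=F.mean(0); v=np.linalg.svd(F-c,full_matrices=False)[2][0]; print("handle pts",len(F),"c",c,"ang",np.degrees(np.arctan2(v[1],v[0])),"extent",((F-c)@v).min(),((F-c)@v).max())
o=robot.get_obs();print(o["time"],o["position"],o["q"].round(2),np.degrees(np.arctan2(*R.from_quat(o["tool_rot"]).as_matrix()[[1,0],0])))
E
```

```text
time: 2.13
position: [0.2864, -0.453, 0.2305]
tool_rot: [0.988, 0.157, 0.0, 0.0]
ft_force: [0.6, -0.3, -0.4]
grip_width: 0.0872
grip_force: 0.0
time: 2.88
position: [0.4078, -0.2701, 0.2007]
tool_rot: [0.978, -0.206, 0.0, 0.0]
ft_force: [0.1, -0.7, 0.3]
grip_width: 0.087
grip_force: 0.0
0.87 [280.8, 330.7] 486 [268 315] [287 348]
0.7 [54.9, 192.2] 9518 [  0 130] [210 247]
[(array([ 27., 194.]), 0.91)]
handle pts 486 c [ 0.25889794 -0.30309172] ang 68.09019068185447 extent -0.019943448484928857 0.02091645531447577
3.0333 [ 0.40726595 -0.27133499  0.20096314] [-0.82  0.39  1.8  -0.    0.95  1.17] -24.019916005258803
```

View pics/w1.png

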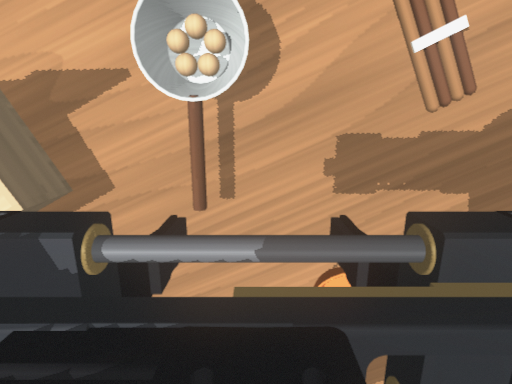

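The wrist view shows the grey dipper with five balls. Its handle runs from (row 100, col 195) to its end at (210, 200). The orange look-alike is at the lower right and won't be touched.

```bash
python3 - <<'E'
from h import *
o=robot.get_obs();K,T,f=wrist()
M=R.from_quat(o["tool_rot"]).as_matrix()
a=plane(K,T,(105,195.3),.045);e=plane(K,T,(209,200),.045)
r=vision.outline_of("wrist","dipper"); m=max(r,key=lambda x:x["mask"].sum())["mask"]
rows=np.arange(115,200,6); cs=[(i,np.flatnonzero(m[i]).mean()) for i in rows if m[i].any()]
L=np.array([plane(K,T,p,.045)[:2] for p in cs]); c=L.mean(0); v=np.linalg.svd(L-c)[2][0]; v*=-np.sign(v[0])
print("end",e.round(4),"ang",np.degrees(np.arctan2(v[1],v[0])),"c",c)
e2=c+v*((e[:2]-c)@v); g=e2-v*.046; print("end",e2,"bowl",e2-v*.176,"grasp",g)
d=np.r_[g,.029]-o["position"]; print("tool frac",(M.T@d/.3).round(4))
E
```

```text
end [ 0.4058 -0.1977  0.045 ] ang 156.0368099222717 c [ 0.46014006 -0.21964902]
end [ 0.40665082 -0.19587524] bowl [ 0.56748078 -0.26735758] grasp [ 0.44868592 -0.21455812]
tool frac [ 0.0484 -0.2295  0.5731]
```

```bash
python3 -m handwheel '[[0.048,-0.12,0,0],[0.048,-0.229,0.05,0],[0.048,-0.229,0.15,0],[0.048,-0.229,0.28,0],[0.048,-0.229,0.41,0],[0.048,-0.229,0.51,0],[0.048,-0.229,0.573,0],[0.048,-0.229,0.573,0],[0.048,-0.229,0.573,0]]' && python3 -m handwheel '[[0,0,0,0],[0,0,0,0],[0,0,0,0],[0,0,0,0],[0,0,0,0],[0,0,0,0],[0,0,0,0],[0,0,0,0]]' 0 60 && python3 -m handwheel '[[0,0,-0.03,0],[0,0,-0.06,0],[0,0,-0.1,0],[0,0,-0.14,0],[0,0,-0.17,0],[0,0,-0.17,0]]'
python3 - <<'E'
from h import *
f=vision.camera("side")["frame"]; cv2.imwrite("pics/side1.png",cv2.resize(f[90:290,150:400,::-1],None,fx=3,fy=3))
E
```

```text
time: 3.88
position: [0.4479, -0.2135, 0.028]
tool_rot: [0.978, -0.208, -0.001, -0.0]
ft_force: [0.6, 0.5, -0.9]
grip_width: 0.0873
grip_force: 0.0
time: 4.55
position: [0.4485, -0.213, 0.0288]
tool_rot: [0.978, -0.208, 0.0, 0.0]
ft_force: [0.3, -0.5, -0.6]
grip_width: 0.0411
grip_force: 0.0
time: 5.05
position: [0.4496, -0.2138, 0.0819]
tool_rot: [0.978, -0.208, 0.002, 0.001]
ft_force: [0.0, -0.4, 0.9]
grip_width: 0.0035
grip_force: 0.0
```

View pics/side1.png

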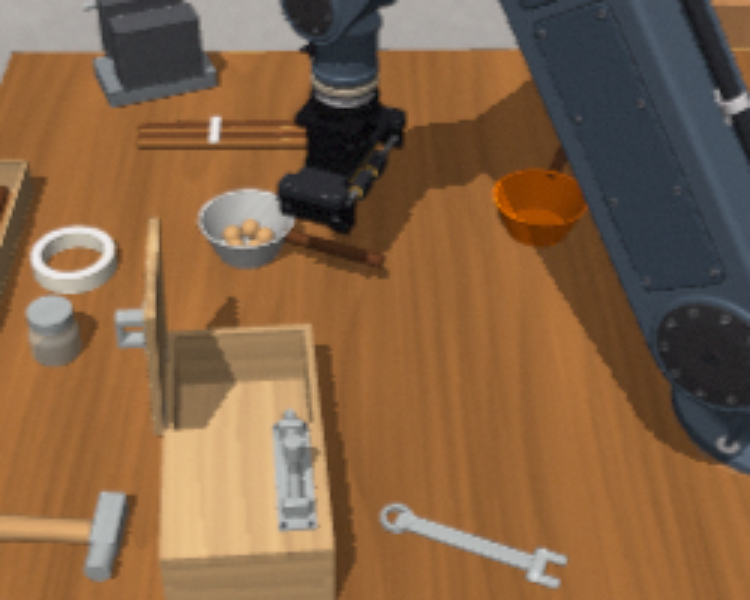

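The dipper is still upright with its balls. I lifted before the slow fingers had closed, so I'll reopen, go down again and wait longer.

```bash
python3 -m handwheel '[[0,0,0,0],[0,0,0,0],[0,0,0,0],[0,0,0,0],[0,0,0,0],[0,0,0,0],[0,0,0.06,0],[0,0,0.12,0],[0,0,0.17,0],[0,0,0.175,0],[0,0,0.175,0]]' 50 && python3 -m handwheel '[[0,0,0,0],[0,0,0,0],[0,0,0,0],[0,0,0,0],[0,0,0,0],[0,0,0,0],[0,0,0,0],[0,0,0,0]]' 0 60
python3 -c "
from h import *
o=robot.get_obs();print(o['position'],o['grip_width'],o['grip_force'])"
```

```text
time: 6.02
position: [0.4479, -0.2126, 0.0263]
tool_rot: [0.978, -0.208, -0.001, -0.001]
ft_force: [-0.1, -0.4, -0.3]
grip_width: 0.0431
grip_force: 0.0
time: 6.68
position: [0.4486, -0.2133, 0.0274]
tool_rot: [0.978, -0.208, 0.0, 0.0]
ft_force: [-1.0, -0.9, 1.3]
grip_width: 0.014
grip_force: 60.0
[ 0.4485782  -0.21326251  0.02736441] 0.013998999282815653 60.02100080251694
```

```bash
python3 -m handwheel '[[0,0,-0.02,0],[0,0,-0.06,0],[0,0,-0.12,0],[0,0,-0.2,0],[0,0,-0.28,0],[0,0,-0.36,0],[0,0,-0.44,0],[0,0,-0.52,0],[0,0,-0.6,0],[0,0,-0.68,0],[0,0,-0.74,0],[0,0,-0.78,0],[0,0,-0.8,0],[0,0,-0.8,0]]'
python3 - <<'E'
from h import *
f=vision.camera("side")["frame"]; cv2.imwrite("pics/side2.png",cv2.resize(f[30:230,150:400,::-1],None,fx=3,fy=3))
o=robot.get_obs();print(o['position'],o['grip_width'],o['grip_force'],o['ft_force'],o['moment'])
E
```

```text
time: 7.85
position: [0.4482, -0.2128, 0.268]
tool_rot: [0.978, -0.208, 0.0, 0.0]
ft_force: [0.1, -0.2, -3.3]
grip_width: 0.0139
grip_force: 60.0
[ 0.44774059 -0.21253971  0.26692696] 0.014039087990399763 60.00402621924877 [ 0.05753749  0.23168355 -3.39846635] [0.21174565 0.37787588 0.01366048]
```

View pics/side2.png

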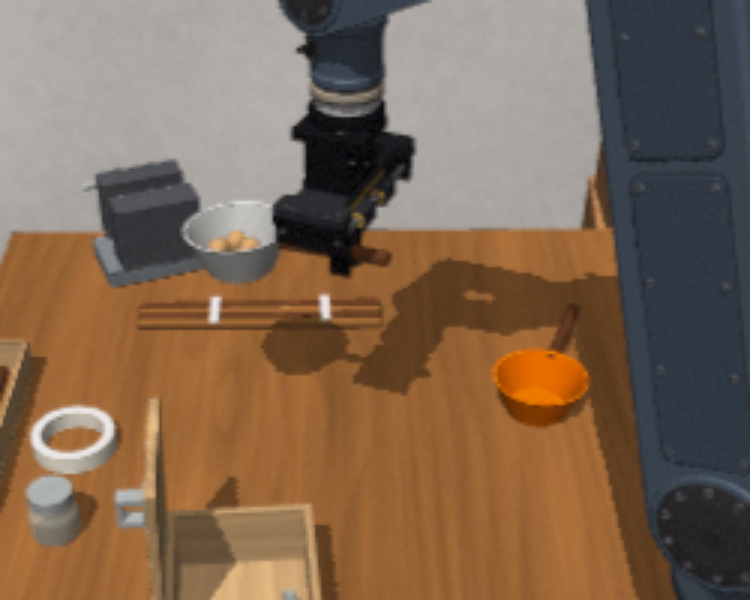

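The dipper is held level with all five balls inside. Next I turn it in place to line up with the box.

```bash
python3 -m handwheel '[[0,0,0,-0.005],[0,0,0,-0.015],[0,0,0,-0.032],[0,0,0,-0.05],[0,0,0,-0.068],[0,0,0,-0.086],[0,0,0,-0.104],[0,0,0,-0.122],[0,0,0,-0.14],[0,0,0,-0.158],[0,0,0,-0.176],[0,0,0,-0.194],[0,0,0,-0.212],[0,0,0,-0.23],[0,0,0,-0.248],[0,0,0,-0.266],[0,0,0,-0.284],[0,0,0,-0.302],[0,0,0,-0.318],[0,0,0,-0.329]]'
python3 - <<'E'
from h import *
K,T,f=wrist("w2")
o=robot.get_obs();M=R.from_quat(o["tool_rot"]).as_matrix()
print(o['time'],o['position'],o['q'].round(2),o['moment'],np.degrees(np.arctan2(M[1,0],M[0,0])))
# reproject assumed box corners
s=np.radians(4.4);B=np.array([[np.cos(s),-np.sin(s)],[np.sin(s),np.cos(s)]]);bo=np.array([.551,.108])
w=lambda x,y,z:np.r_[bo+B@[x,y],z]
print("grasp shift",(M.T@(w(-.008,-.121,.258)-o["position"])/.3).round(3))
f=f[:,:,::-1].copy()
for n,p in dict(FR=(-.075,-.15,.08),BR=(.075,-.15,.08),FLd=(-.075,.15,.09),BLd=(.075,.15,.09),Fm=(-.075,0,.09)).items():
    r,c=proj(K,T,w(*p)); print(n,round(r),round(c)); cv2.circle(f,(int(c),int(r)),4,(0,0,255),1)
cv2.imwrite("pics/w2.png",f)
E
```

```text
time: 9.57
position: [0.4478, -0.2129, 0.2656]
tool_rot: [0.677, 0.736, -0.0, -0.001]
ft_force: [-0.8, 0.9, -2.5]
grip_width: 0.0141
grip_force: 60.0
9.6167 [ 0.44759985 -0.21286428  0.26557748] [-0.67  0.31  1.71 -0.    1.13 -0.75] [-0.38036261 -0.04657804  0.02056686] 94.8401383146512
grasp shift [0.634 0.404 0.025]
FR 28 307
BR 29 447
FLd -400 327
BLd -398 519
Fm -157 317
```

View pics/w2.png

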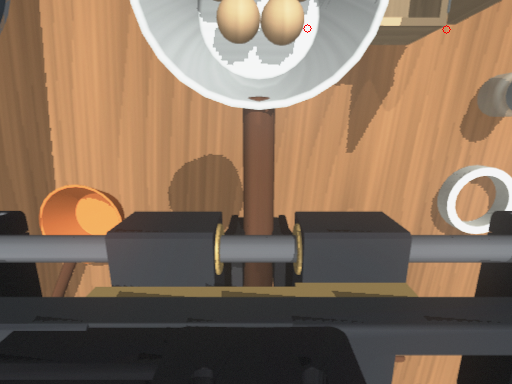

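The wrist view shows the box corner at about (27,448), where my box estimate put it at (29,447), so the box pose is good. Moving over the bay.

```bash
python3 -m handwheel '[[0.015,0.01,0,0],[0.05,0.03,0,0],[0.1,0.065,0,0],[0.16,0.1,0,0],[0.22,0.14,0,0],[0.28,0.18,0,0],[0.34,0.215,0,0],[0.4,0.255,0,0],[0.46,0.295,0,0],[0.52,0.33,0.01,0],[0.57,0.365,0.02,0],[0.61,0.39,0.02,0],[0.634,0.404,0.02,0],[0.634,0.404,0.02,0],[0.634,0.404,0.02,0]]' - && python3 -m handwheel '[[0,0,0,0],[0,0,0,0]]' - 30 && python3 -m handwheel '[[0,0,0,0],[0,0,0,0]]' - 25
python3 - <<'E'
from h import *
o=robot.get_obs();print(o['time'],o['position'],o['moment'],o['ft_force'],o['q'].round(2))
E
```

```text
time: 10.87
position: [0.5541, -0.0135, 0.2608]
tool_rot: [0.679, 0.735, -0.001, -0.0]
ft_force: [0.5, -0.7, -2.7]
grip_width: 0.0141
grip_force: 60.0
time: 11.03
position: [0.554, -0.0143, 0.2612]
tool_rot: [0.68, 0.734, 0.0, -0.0]
ft_force: [0.2, 1.4, -2.5]
grip_width: 0.0148
grip_force: 30.0
time: 11.2
position: [0.5542, -0.0155, 0.2611]
tool_rot: [0.679, 0.734, -0.001, 0.001]
ft_force: [0.5, -0.9, -2.8]
grip_width: 0.0154
grip_force: 25.0
11.2 [ 0.55422957 -0.0155477   0.2610654 ] [-0.33213998 -0.18412393 -0.00933463] [ 0.46424421 -0.92755855 -2.78983202] [-0.23  0.4   1.58 -0.    1.17 -0.3 ]
```

```bash
for f in 20 16 13 11; do :; done; python3 -m handwheel '[[0,0,0,0],[0,0,0,0]]' - 20 >/dev/null; python3 -c "
from h import *
o=robot.get_obs();print(o['moment'],o['ft_force'])"; python3 -m handwheel '[[0,0,0,0],[0,0,0,0]]' - 16 >/dev/null;  python3 -c "
from h import *
o=robot.get_obs();print(o['moment'],o['ft_force'])"; python3 -m handwheel '[[0,0,0,0],[0,0,0,0]]' - 13 >/dev/null;  python3 -c "
from h import *
o=robot.get_obs();print(o['moment'],o['ft_force'])"
```

```text
[-0.07458545 -0.15990482  0.06499171] [ 1.63596401  0.45243658 -3.871113  ]
[-0.11617149 -0.10276373  0.02247313] [ 0.95169536  1.03823963 -2.87094964]
[-0.1431821  -0.11942757  0.02449128] [-0.16432798  0.17953198 -2.80625654]
```

```bash
python3 - <<'E'
from h import *
a=vision.camera("side")["frame"][90:290,130:330,::-1]; b=vision.camera("top")["frame"][110:230,150:270,::-1]
cv2.imwrite("pics/pour.png",np.hstack([cv2.resize(a,(400,400)),cv2.resize(b,(400,400))]))
for c in("side","top"): print(c,[(np.round(r["point"]).tolist(),round(r["conf"],2)) for r in vision.look_for(c,"ball0_center")])
E
```

```text
side [([198.0, 201.0], 0.61), ([204.0, 230.0], 0.48)]
top []
```

View pics/pour.png

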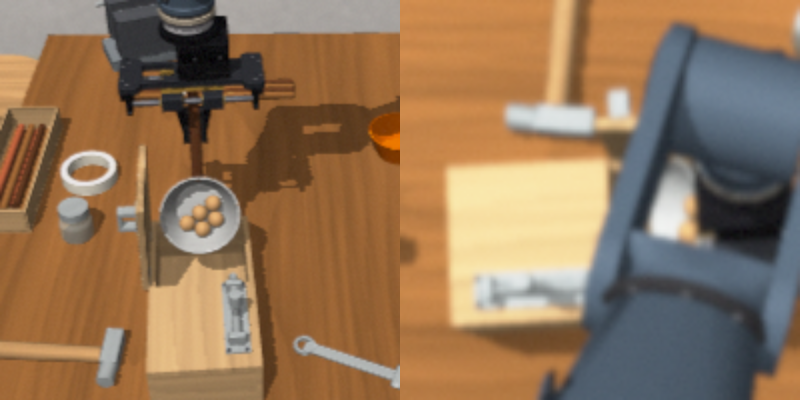

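The dipper has drooped to about 45° over the bay with all five balls still in it. I'll loosen the grip further.

```bash
for i in 1; do python3 -m handwheel '[[0,0,0,0],[0,0,0,0]]' - 10 | tail -1; python3 -c "
from h import *
o=robot.get_obs();print(o['moment'],o['ft_force'])"; python3 -m handwheel '[[0,0,0,0],[0,0,0,0],[0,0,0,0]]' - 8 |tail -1;  python3 -c "
from h import *
o=robot.get_obs();print(o['moment'],o['ft_force'],[(np.round(r['point']).tolist(),round(r['conf'],2)) for r in (vision.camera('side'),vision.look_for('side','ball0_center'))[1]])"; done
```

```text
grip_force: 10.0
[-0.12885361 -0.09143834 -0.01168826] [-0.14796867 -0.04213272 -3.54871246]
grip_force: 8.0
[-0.11208049 -0.06876093  0.02265218] [ 0.6278076   0.68566803 -2.77642627] [([203.0, 229.0], 0.59)]
```

```bash
python3 -m handwheel '[[0,0,0,0],[0,0,0,0],[0,0,0,0]]' - 6 | tail -1; python3 -c "
from h import *
o=robot.get_obs();vision.camera('side');print(o['moment'],o['ft_force'],[(np.round(r['point']).tolist(),round(r['conf'],2)) for n in('ball0_center','dipper') for r in vision.look_for('side',n)])"; python3 -m handwheel '[[0,0,0,0],[0,0,0,0],[0,0,0,0]]' - 4.5 |tail -1;  python3 -c "
from h import *
o=robot.get_obs();vision.camera('side');print(o['time'],o['moment'],o['ft_force'],[(np.round(r['point']).tolist(),round(r['conf'],2)) for n in('ball0_center','dipper') for r in vision.look_for('side',n)])"
```

```text
grip_force: 6.0
[-0.08479963 -0.12364482 -0.01433447] [ 0.58839047  1.08700597 -3.37526771] [([205.0, 230.0], 0.49), ([161.0, 330.0], 0.92), ([191.0, 229.0], 0.56), ([244.0, 247.0], 0.26)]
grip_force: 4.5
13.0667 [-0.13629613 -0.07076659  0.00747297] [-0.35773948 -0.45307068 -2.78449   ] [([138.0, 265.0], 0.41), ([203.0, 230.0], 0.36), ([192.0, 227.0], 0.95), ([158.0, 333.0], 0.62), ([195.0, 231.0], 0.51)]
```

```bash
python3 - <<'E'
from h import *
f=vision.camera("side")["frame"]; r=vision.outline_of("side","dipper")
o=robot.get_obs(); print(o["position"])
s=np.radians(4.4);B=np.array([[np.cos(s),-np.sin(s)],[np.sin(s),np.cos(s)]]);bo=np.array([.551,.108])
K,T=C["side"]["K"],C["side"]["T"]
for x in r:
    rc=np.argwhere(x["mask"]); print(x["conf"],np.round(x["point"]),rc.min(0),rc.max(0),len(rc))
    if abs(x["point"][1]-229)<12:
        m=x["mask"]; cs=[(i,np.flatnonzero(m[i]).min(),np.flatnonzero(m[i]).max()) for i in range(rc[:,0].min(),rc[:,0].max()+1,4)]; print(cs)
# predicted projected rim for several theta, tail point
G=np.r_[o["position"][:2],o["position"][2]+.011]
e=np.r_[B@[0,1],0]; l=np.r_[B@[1,0],0]; up=np.array([0,0,1.])
for th in (40,50,60,70,80):
    t=np.radians(th); X=np.cos(t)*e-np.sin(t)*up; Z=np.sin(t)*e+np.cos(t)*up
    P=np.array([proj(K,T,G+X*(.13+.058*np.cos(a))+l*.058*np.sin(a)+Z*.01) for a in np.linspace(0,6.28,60)])
    print(th,"rim rows",P.min(0).round(),P.max(0).round(),"tail",np.round(proj(K,T,G-X*.046)), "floor c",np.round(proj(K,T,G+X*.13-Z*.035)))
E
```

```text
[ 0.55442291 -0.01400014  0.26114811]
0.8 [161. 331.] [133 316] [171 345] 615
0.69 [193. 225.] [136 210] [216 249] 1141Traceback (most recent call last):
  File "<stdin>", line 9, in <module>
    return umr_minimum(a, axis, None, out, keepdims, initial, where)
ValueError: zero-size array to reduction operation minimum which has no identity
```

```bash
python3 - <<'E'
from h import *
o=robot.get_obs()
s=np.radians(4.4);B=np.array([[np.cos(s),-np.sin(s)],[np.sin(s),np.cos(s)]])
K,T=C["side"]["K"],C["side"]["T"]
G=np.r_[o["position"][:2],o["position"][2]+.011]
e=np.r_[B@[0,1],0]; l=np.r_[B@[1,0],0]; up=np.array([0,0,1.])
for th in (40,50,60,70,80):
    t=np.radians(th); X=np.cos(t)*e-np.sin(t)*up; Z=np.sin(t)*e+np.cos(t)*up
    P=np.array([proj(K,T,G+X*(.13+.058*np.cos(a))+l*.058*np.sin(a)+Z*.01) for a in np.linspace(0,6.28,60)])
    print(th,"rim",P.min(0).round(),P.max(0).round(),"tail",np.round(proj(K,T,G-X*.046)), "floor c",np.round(proj(K,T,G+X*.13-Z*.035)))
E
```

```text
40 rim [178. 207.] [221. 250.] tail [137. 226.] floor c [202. 229.]
50 rim [179. 208.] [221. 250.] tail [137. 226.] floor c [200. 229.]
60 rim [180. 209.] [220. 250.] tail [137. 226.] floor c [197. 229.]
70 rim [179. 209.] [217. 250.] tail [137. 226.] floor c [192. 229.]
80 rim [178. 209.] [212. 249.] tail [138. 226.] floor c [187. 229.]
```

```bash
python3 -m handwheel '[[0,0.018,0.03,0],[0,0.018,0.06,0],[0,0.018,0.1,0],[0,0.018,0.13,0],[0,0.018,0.13,0],[0.05,0.018,0.13,0],[0.1,0.018,0.13,0],[0.15,0.018,0.13,0],[0.18,0.018,0.13,0],[0.21,0.018,0.13,0],[0.24,0.018,0.13,0],[0.27,0.018,0.13,0],[0.27,0.018,0.13,0]]' - 6;  python3 - <<'E'
from h import *
o=robot.get_obs();vision.camera('side');print(o['time'],o['moment'],o['ft_force'],[(np.round(r['point']).tolist(),round(r['conf'],2)) for n in('ball0_center','dipper') for r in vision.look_for('side',n)])
for x in vision.outline_of("side","dipper"):
    rc=np.argwhere(x["mask"]); 
    if len(rc): print(x["conf"],np.round(x["point"]),rc.min(0),rc.max(0),len(rc))
E
```

```text
time: 14.4
position: [0.5534, 0.0686, 0.2223]
tool_rot: [0.679, 0.735, 0.0, -0.0]
ft_force: [0.6, 0.4, -2.3]
grip_width: 0.0159
grip_force: 6.0
14.4 [-0.05058286 -0.10658857  0.0219697 ] [ 0.64738873  0.36151702 -2.33409687] [([216.0, 226.0], 0.73), ([156.0, 332.0], 0.7), ([200.0, 200.0], 0.36)]
0.82 [215. 228.] [174 210] [232 248] 868
0.61 [158. 331.] [139 316] [170 346] 589
```

```bash
python3 -m handwheel '[[-0.03,0,0,0],[-0.06,0,0,0],[-0.09,0,-0.02,0],[-0.12,0,-0.06,0],[-0.15,0,-0.1,0],[-0.18,0,-0.13,0],[-0.2,0,-0.16,0],[-0.2,0,-0.2,0],[-0.2,0,-0.2,0]]';  python3 - <<'E'
from h import *
o=robot.get_obs();f=vision.camera('side')["frame"];print(o['time'],o['moment'],o['ft_force'],[(np.round(r['point']).tolist(),round(r['conf'],2)) for n in('ball0_center','dipper') for r in vision.look_for('side',n)])
cv2.imwrite("pics/pour2.png",cv2.resize(f[120:290,150:310,::-1],None,fx=3.5,fy=3.5))
E
```

```text
time: 15.35
position: [0.5598, 0.006, 0.2848]
tool_rot: [0.68, 0.734, 0.001, 0.002]
ft_force: [0.6, -0.0, -2.2]
grip_width: 0.0159
grip_force: 6.0
15.35 [-0.03687315 -0.07817182 -0.06491201] [ 0.57830503 -0.02250485 -2.20602477] [([190.0, 227.0], 0.8)]
```

View pics/pour2.png

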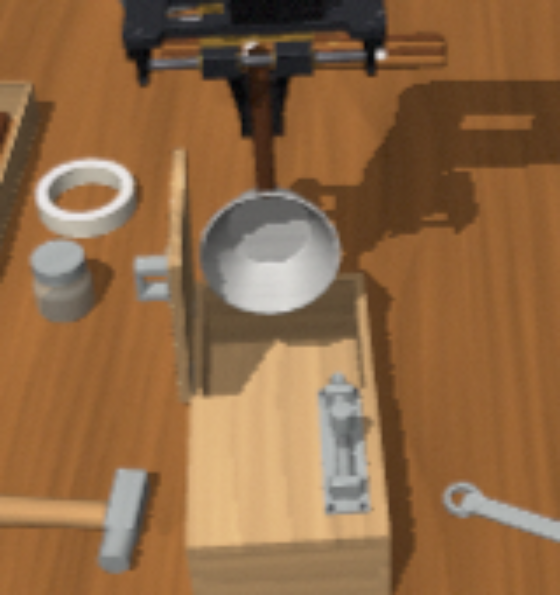

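The tilted bowl at about (250,270) in the crop is empty, and no balls show outside the bay. Now I carry the dipper to clear bench on the -y side and lay it back upright.

```bash
python3 -m handwheel '[[-0.02,0,0,0],[-0.06,-0.01,0,0],[-0.13,-0.03,0,0],[-0.2,-0.05,0,0],[-0.28,-0.08,0,0],[-0.36,-0.1,0,0],[-0.44,-0.12,0.03,0],[-0.52,-0.14,0.1,0],[-0.57,-0.15,0.17,0],[-0.6,-0.15,0.24,0],[-0.6,-0.15,0.3,0],[-0.6,-0.15,0.33,0],[-0.6,-0.15,0.33,0]]' - 20;  python3 - <<'E'
from h import *
vision.camera('side')
for x in vision.outline_of("side","dipper"):
    rc=np.argwhere(x["mask"]); 
    if len(rc): print(x["conf"],np.round(x["point"]),rc.min(0),rc.max(0),len(rc))
vision.camera('top');print([(np.round(r['point']).tolist(),round(r['conf'],2)) for c in("side","top") for r in vision.look_for(c,'ball0_center')])
o=robot.get_obs();K,T=C["side"]["K"],C["side"]["T"];G=np.r_[o["position"][:2],o["position"][2]+.011]
s=np.radians(4.8);e=np.array([-np.sin(s),np.cos(s),0]);l=np.array([np.cos(s),np.sin(s),0]);up=np.array([0,0,1.])
for th in (60,70,80,90):
    t=np.radians(th); X=np.cos(t)*e-np.sin(t)*up; Z=np.sin(t)*e+np.cos(t)*up
    P=np.array([proj(K,T,G+X*(.13+.058*np.cos(a))+l*.058*np.sin(a)+Z*.01) for a in np.linspace(0,6.28,60)])
    print(th,"rim",P.min(0).round(),P.max(0).round())
E
```

```text
time: 16.58
position: [0.5253, -0.1754, 0.1805]
tool_rot: [0.679, 0.734, -0.001, -0.003]
ft_force: [-0.7, -0.3, -2.7]
grip_width: 0.0159
grip_force: 20.0
0.91 [158. 332.] [131 314] [172 346] 738
0.81 [177. 242.] [134 226] [194 260] 1012
0.19 [197. 200.] [163 189] [234 205] 524
[([195.0, 190.0], 0.27)]
60 rim [166. 224.] [201. 259.]
70 rim [165. 224.] [199. 259.]
80 rim [164. 224.] [195. 258.]
90 rim [163. 224.] [189. 258.]
```

```bash
python3 -m handwheel '[[-0.01,0,0.02,0],[-0.05,0,0.035,0],[-0.1,0,0.05,0],[-0.165,0,0.07,0],[-0.235,0,0.09,0],[-0.285,0,0.108,0],[-0.33,0,0.127,0],[-0.375,0,0.153,0],[-0.415,0,0.18,0],[-0.455,0,0.213,0],[-0.49,0,0.247,0],[-0.52,0,0.285,0],[-0.55,0,0.323,0],[-0.575,0,0.368,0],[-0.6,0,0.413,0],[-0.615,0,0.455,0],[-0.63,0,0.49,0],[-0.63,0,0.5,0],[-0.63,0,0.5,0]]' - 8;  python3 - <<'E'
from h import *
for c in("side","top"):
    vision.camera(c)
    for x in vision.outline_of(c,"dipper"):
        rc=np.argwhere(x["mask"]); 
        if len(rc): print(c,x["conf"],np.round(x["point"]),rc.min(0),rc.max(0),len(rc))
o=robot.get_obs();G=np.r_[o["position"][:2],o["position"][2]+.011];print(o["position"],o["ft_force"],o["moment"])
s=np.radians(4.8);e=np.array([-np.sin(s),np.cos(s),0]);l=np.array([np.cos(s),np.sin(s),0]);up=np.array([0,0,1.])
for c in("side","top"):
  K,T=C[c]["K"],C[c]["T"]
  for th in (0,10,20,40):
    t=np.radians(th); X=np.cos(t)*e-np.sin(t)*up; Z=np.sin(t)*e+np.cos(t)*up
    P=np.array([proj(K,T,G+X*(.13+.058*np.cos(a))+l*.058*np.sin(a)+Z*.01) for a in np.linspace(0,6.28,60)])
    print(c,th,"rim",P.min(0).round(),P.max(0).round())
E
```

```text
time: 18.42
position: [0.5413, -0.3631, 0.0314]
tool_rot: [0.679, 0.734, 0.0, -0.002]
ft_force: [-0.8, -1.9, 0.4]
grip_width: 0.0157
grip_force: 8.0
side 0.72 [168. 239.] [140 225] [182 256] 743
side 0.61 [172. 176.] [166 161] [187 187] 374
side 0.59 [160. 325.] [147 315] [171 337] 370
top 0.8 [298. 346.] [275 325] [316 394] 1289
[ 0.54175094 -0.3626601   0.03325043] [-0.96783696  1.06838224 -1.40843138] [ 0.05660791 -0.02121481  0.04919283]
side 0 rim [157. 224.] [177. 257.]
side 10 rim [160. 224.] [184. 257.]
side 20 rim [162. 225.] [190. 257.]
side 40 rim [166. 225.] [197. 257.]
top 0 rim [172. 302.] [208. 338.]
top 10 rim [174. 301.] [209. 337.]
top 20 rim [175. 302.] [209. 336.]
top 40 rim [176. 308.] [210. 338.]
```

```bash
python3 -m handwheel '[[-0.005,0,0.01,0],[-0.005,0,0.014,0],[-0.005,0,0.014,0]]' && python3 -m handwheel '[[0,0,0,0],[0,0,0,0],[0,0,0,0],[0,0,0,0],[0,0,0,0],[0,0,0,0]]' 60 && python3 -m handwheel '[[0,0,-0.05,0],[0,0,-0.15,0],[0,0,-0.28,0],[0,0,-0.41,0],[0,0,-0.54,0],[0,0,-0.67,0],[0,0,-0.75,0]]' 0;  python3 - <<'E'
from h import *
for c in("side","top","wrist"):
    fr=vision.camera(c)
    for x in vision.outline_of(c,"dipper"):
        rc=np.argwhere(x["mask"]); 
        if len(rc): print(c,x["conf"],np.round(x["point"]),rc.min(0),rc.max(0),len(rc))
    print(c,"ball",[(np.round(r['point']).tolist(),round(r['conf'],2)) for r in vision.look_for(c,'ball0_center')])
    cv2.imwrite(f"pics/s3{c}.png",fr["frame"][:,:,::-1])
E
```

```text
time: 18.87
position: [0.5422, -0.3649, 0.029]
tool_rot: [0.679, 0.734, 0.0, -0.0]
ft_force: [0.8, 1.6, 0.9]
grip_width: 0.0155
grip_force: 8.0
time: 19.37
position: [0.5422, -0.3656, 0.029]
tool_rot: [0.679, 0.734, -0.0, 0.0]
ft_force: [-0.8, -0.4, -0.5]
grip_width: 0.047
grip_force: 0.0
time: 19.95
position: [0.5434, -0.3665, 0.259]
tool_rot: [0.679, 0.734, -0.0, 0.003]
ft_force: [0.6, -1.1, 0.2]
grip_width: 0.0135
grip_force: 0.0
side 0.41 [199. 199.] [167 190] [232 205] 441
side ball []
top 0.97 [192. 324.] [173 308] [207 356] 1020
top ball []
wrist 0.75 [111.  16.] [61  0] [153  47] 3017
wrist 0.69 [ 83. 257.] [ 23 209] [216 308] 9089
wrist ball []
```

```bash
python3 - <<'E'
import cv2,numpy as np
t=cv2.imread("pics/s3top.png");w=cv2.imread("pics/s3wrist.png");s=cv2.imread("pics/s3side.png")
a=cv2.resize(t[130:215,155:285],(390,255),interpolation=cv2.INTER_CUBIC);b=cv2.resize(w,(400,300));c=cv2.resize(s[120:270,130:280],(390,300))
o=np.zeros((600,800,3),np.uint8);o[:255,:390]=a;o[:300,400:]=b;o[300:,:390]=c;d=cv2.resize(t[150:270,290:410],(300,300));o[300:,400:700]=d
cv2.imwrite("pics/mix.png",o)
E
```

```text
(no output)
```

View pics/mix.png

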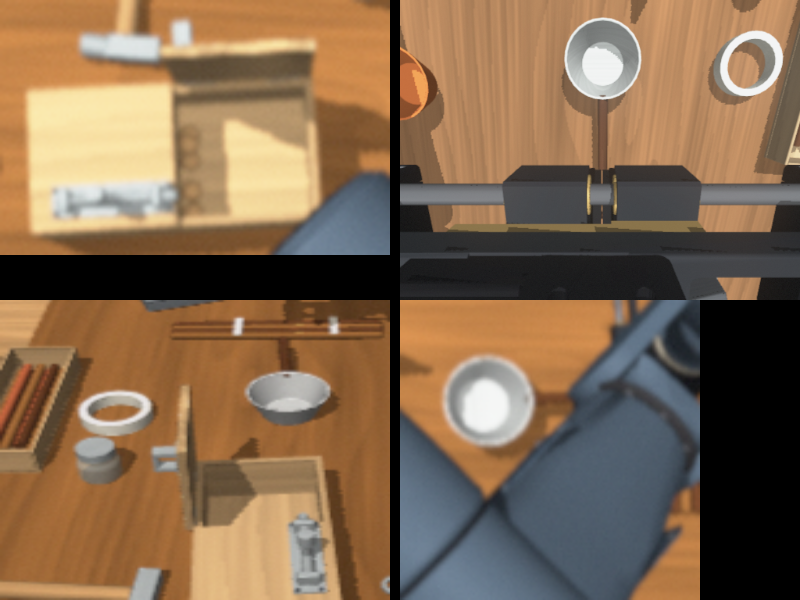

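The bay holds the balls in a row by the divider, at about (170,190) in the top-left panel. The dipper stands upright and empty at (58,602). Now the lid: I go behind it with the fingers shut.

```bash
python3 -m handwheel '[[0.05,0.08,-0.02,0],[0.12,0.16,-0.04,0],[0.2,0.25,-0.04,0],[0.28,0.34,-0.04,0],[0.36,0.43,-0.04,0],[0.44,0.52,-0.04,0],[0.52,0.589,-0.04,0],[0.6,0.589,-0.04,0]]' && python3 -m handwheel '[[0.1,0,0,0],[0.2,0,0,0],[0.32,0,0,0],[0.43,0,0,0],[0.54,0,0,0],[0.62,0,0,0],[0.653,0,0,0],[0.653,0,0,0],[0.653,0,0,0]]'
python3 - <<'E'
from h import *
o=robot.get_obs();p=o["position"];s=np.radians(4.4)
r=p[:2]-[.551,.108];print(o["time"],p,"box xy",np.cos(s)*r[0]+np.sin(s)*r[1],-np.sin(s)*r[0]+np.cos(s)*r[1],o["ft_force"],o["grip_width"])
vision.camera("side");vision.camera("top")
a=vision.look_for("side","lid_edge")[:2];b=vision.look_for("top","lid_edge")[:2]
print(a,b, tri(b[0]["point"],a[0]["point"]) if a and b else 0)
for n in("bolt_knob","keeper"):
    a=vision.look_for("side",n)[:2];b=vision.look_for("top",n)[:2];print(n,a,b)
E
```

```text
time: 21.07
position: [0.7076, -0.1702, 0.2637]
tool_rot: [0.678, 0.735, 0.001, 0.0]
ft_force: [0.2, -0.6, -0.6]
grip_width: 0.0005
grip_force: 0.0
time: 21.82
position: [0.6891, 0.0225, 0.2653]
tool_rot: [0.679, 0.734, -0.001, 0.0]
ft_force: [0.2, -0.8, 0.1]
grip_width: 0.0004
grip_force: 0.0
21.8167 [0.68908046 0.02250976 0.26526309] box xy 0.131114770555226 -0.09583167363791614 [ 0.16154585 -0.75729734  0.06283503] 0.00037218141710853366
[{'point': [196.1, 197.7], 'conf': 0.97}] [{'point': [188.8, 329.8], 'conf': 0.7}, {'point': [150.9, 255.3], 'conf': 0.37}] [ 0.6369858  -0.29916997 -0.14694704]
bolt_knob [{'point': [242.4, 248.3], 'conf': 0.71}] []
keeper [{'point': [196.6, 201.7], 'conf': 0.8}] [{'point': [147.5, 255.2], 'conf': 0.5}]
```

```bash
python3 -m handwheel '[[0,0,0.06,0],[0,0,0.14,0],[0,0,0.173,0],[0,-0.06,0.173,0],[0,-0.12,0.173,0],[0,-0.15,0.175,0],[0,-0.18,0.177,0],[0,-0.213,0.18,0],[0,-0.247,0.19,0],[0,-0.28,0.2,0],[0,-0.316,0.212,0],[0,-0.347,0.232,0],[0,-0.378,0.252,0],[0,-0.408,0.272,0]]' && python3 -m handwheel '[[0,-0.024,0.026,0],[0,-0.048,0.053,0],[0,-0.073,0.081,0],[0,-0.09,0.113,0],[0,-0.106,0.145,0],[0,-0.122,0.178,0],[0,-0.13,0.214,0],[0,-0.138,0.25,0],[0,-0.145,0.275,0],[0,-0.145,0.288,0],[0,-0.145,0.29,0],[0,-0.145,0.29,0]]'
```

```text
time: 23.38
position: [0.5684, 0.013, 0.1858]
tool_rot: [0.679, 0.734, 0.001, 0.002]
ft_force: [0.9, 0.4, 2.7]
grip_width: 0.0002
grip_force: 1.5
time: 24.38
position: [0.5235, 0.0098, 0.0983]
tool_rot: [0.679, 0.734, -0.0, -0.0]
ft_force: [-3.0, -0.5, 7.3]
grip_width: 0.0003
grip_force: 3.7
```

```bash
python3 -m handwheel '[[0,0,0.006,0],[0,0,0.012,0],[0,0,0.015,0],[0,0,0.015,0]]' && python3 -m handwheel '[[0,0,-0.03,0],[0,0,-0.12,0],[0,0,-0.25,0],[0,0,-0.38,0],[0,0,-0.5,0],[0,0,-0.55,0],[0,0,-0.55,0]]' 50
python3 - <<'E'
from h import *
K,T,f=wrist("w5"); vision.camera("side");vision.camera("top")
s=np.radians(4.4);B=np.array([[np.cos(s),-np.sin(s)],[np.sin(s),np.cos(s)]]);bo=np.array([.551,.108])
W=lambda x,y,z:np.r_[bo+B@[x,y],z]
for n,z in(("bolt_knob",.137),("bolt_tip",.102),("keeper",.103),("lid_edge",.09)):
    print(n)
    for c,(k,t) in dict(wrist=(K,T),side=(C["side"]["K"],C["side"]["T"]),top=(C["top"]["K"],C["top"]["T"])).items():
        for r in vision.look_for(c,n)[:2]:
            P=plane(k,t,r["point"],z); print("  ",c,np.round(r["point"]),round(r["conf"],2),"box",(B.T@(P[:2]-bo)).round(4))
print(robot.get_obs()["position"], robot.get_obs()["time"])
E
```

```text
time: 24.72
position: [0.5235, 0.0098, 0.098]
tool_rot: [0.679, 0.735, -0.0, 0.001]
ft_force: [-9.4, -0.2, 39.1]
grip_width: 0.0006
grip_force: 19.4
time: 25.3
position: [0.5266, 0.0096, 0.2627]
tool_rot: [0.679, 0.734, 0.003, 0.005]
ft_force: [0.1, -0.1, -0.3]
grip_width: 0.0386
grip_force: 0.0
bolt_knob
   wrist [ 42. 239.] 0.78 box [-0.0466  0.037 ]
   side [245. 246.] 0.55 box [-0.046   0.0968]
bolt_tip
   wrist [ 39. 239.] 0.69 box [-0.0478  0.0483]
   wrist [ 57. 413.] 0.34 box [0.1288 0.0324]
   side [242. 245.] 0.57 box [-0.0445  0.0579]
   top [196. 185.] 0.54 box [-0.0489  0.0885]
keeper
   wrist [150. 280.] 0.87 box [-0.0046 -0.0628]
   side [214. 229.] 0.66 box [-0.0031 -0.0551]
   side [245. 245.] 0.6 box [-0.0418  0.0683]
   top [186. 222.] 0.6 box [-0.0244 -0.0266]
lid_edge
   wrist [154. 280.] 0.69 box [-0.0033 -0.0678]
   side [213. 228.] 0.59 box [ 0.0022 -0.0734]
   top [187. 222.] 0.59 box [-0.0241 -0.0273]
[0.52365223 0.01009767 0.25772831] 26.05
```

```bash
python3 - <<'E'
from h import *
s=np.radians(4.4);B=np.array([[np.cos(s),-np.sin(s)],[np.sin(s),np.cos(s)]]);bo=np.array([.551,.108])
W=lambda x,y,z:np.r_[bo+B@[x,y],z]
K,T=C["side"]["K"],C["side"]["T"]
for p in((237,248),(235,248),(239,248)): print(p,(B.T@(plane(K,T,p,.142)[:2]-bo)).round(4))
for y in(18,112): print("guide",y,np.round(proj(K,T,W(-.045,y/1e3,.112))))
for y in(40,50,60,70,80): print("knob top",y,np.round(proj(K,T,W(-.045,y/1e3,.148)),1))
o=robot.get_obs();M=R.from_quat(o["tool_rot"]).as_matrix()
print("frac to above y=20 z.27",(M.T@(W(-.045,-.005,.27)-o["position"])/.3).round(3))
f=cv2.imread("pics/s3side.png")[225:270:2,248]; print(f.sum(1)//3)
E
```

```text
(237, 248) [-0.0515  0.0748]
(235, 248) [-0.0519  0.0677]
(239, 248) [-0.0511  0.0818]
guide 18 [229. 245.]
guide 112 [256. 247.]
knob top 40 [226.  244.8]
knob top 50 [228.7 245. ]
knob top 60 [231.5 245.2]
knob top 70 [234.2 245.4]
knob top 80 [237.1 245.6]
frac to above y=20 z.27 [ 0.302 -0.034 -0.041]
[166 156 135 186 140 174 181 152 120 115 110 119 165 167 167 167 184 123
 122 179 174 171 169]
```

```bash
python3 -m handwheel '[[0.08,-0.01,-0.01,0],[0.18,-0.034,-0.03,0],[0.27,-0.034,-0.04,0],[0.302,-0.034,-0.04,0],[0.302,-0.034,-0.04,0],[0.302,-0.034,-0.04,0]]' 0
python3 - <<'E'
from h import *
K,T,f=wrist("w6")
s=np.radians(4.4);B=np.array([[np.cos(s),-np.sin(s)],[np.sin(s),np.cos(s)]]);bo=np.array([.551,.108])
W=lambda x,y,z:np.r_[bo+B@[x,y],z]
for y in(.018,.06,.08,.112): print(y,np.round(proj(K,T,W(-.045,y,.148 if .02<y<.1 else .112))))
g=cv2.cvtColor(f,cv2.COLOR_RGB2GRAY)
h=cv2.HoughCircles(cv2.GaussianBlur(g,(3,3),0),cv2.HOUGH_GRADIENT,1,8,param1=80,param2=12,minRadius=6,maxRadius=14)
for c,r,rad in (h[0] if h is not None else []):
    P=B.T@(plane(K,T,(r,c),.148)[:2]-bo)
    if abs(P[0]+.045)<.015 and 0<P[1]<.13: print("circle",r,c,rad,P.round(4))
for n in("bolt_knob","bolt_tip","keeper"):
  for x in vision.look_for("wrist",n)[:2]: print(n,np.round(x["point"]),x["conf"],(B.T@(plane(K,T,x["point"],.14)[:2]-bo)).round(4))
# grey strip along bolt axis
r0,c0=proj(K,T,W(-.045,.11,.13)); r1,c1=proj(K,T,W(-.045,.0,.13)); c=int((c0+c1)/2)
sub=g[int(r0)-15:int(r1)+15:4,c-24:c+26:4]; print(int(r0)-15,c-24); print(sub)
E
```

```text
time: 26.55
position: [0.5066, 0.0995, 0.2698]
tool_rot: [0.678, 0.735, -0.0, 0.0]
ft_force: [0.6, -0.5, 1.0]
grip_width: 0.0113
grip_force: 0.0
0.018 [160. 257.]
0.06 [121. 257.]
0.08 [ 99. 257.]
0.112 [ 68. 257.]
circle 100.5 252.5 9.6 [-0.0491  0.0784]
circle 156.5 257.5 8.8 [-0.0444  0.0268]
circle 76.5 253.5 8.4 [-0.0482  0.0991]
bolt_knob [116. 255.] 0.95 [-0.0468  0.0645]
bolt_tip [115. 255.] 0.78 [-0.0473  0.0653]
keeper [194. 280.] 0.93 [-0.0208 -0.0125]
keeper [118. 295.] 0.17 [-0.0086  0.0625]
52 232
[[211 209 211 197 216 213 217 212 202 210 219 220 216]
 [212 210 195 113 215 215 221 220 120 115 220 221 215]
 [211 210 218 214 167 171 172 175 181 220 220 221 215]
 [210 209 218 156 209 211 213 216 209 220 220 220 215]
 [211 209 216 124 162 162 163 165 162 220 220 220 215]
 [210 209 210 151 105 162 183 100 161 221 220 220 215]
 [209 209 179 153 147 174 205 143 217 221 220 219 215]
 [209 209 172 153 148 174 205 146 218 221 219 220 215]
 [208 209 210 221 147 173 205 163 218 220 220 219 214]
 [208 209 205 220 148 175 206 162 217 221 220 219 215]
 [207 209 202 220 144 207 223 167
[... 697 characters left out ...]
12 182 182 206 168 212 215 219 214 211]
 [199 203 197 211 173 185 206 167 213 214 217 214 211]
 [198 204 189 208 138 158 170 146 153 214 218 214 211]
 [197 204 175 142 210 212 213 214 194 214 217 214 212]
 [198 202 187 135 159 159 159 160 165 213 217 213 211]
 [197 202 168  85 141 187 204 139 126 190 217 212 211]
 [196 201 182 152 143 186 203 148 172 204 217 213 209]
 [138 142 142 142 114 188 201 136 143 144 132 145 145]
 [197 197 198 198 137 138 137 200 200 200 200 200 201]
 [201 202 201 201 155 153 201 200 201 202 202 203 205]
 [203 200 206 128 207 207 209 210 145 148 211 207 207]
 [187 184 160 206 205 206 207 207 209 208 212 191 191]
 [189 193 161 210 211 210 210 211 211 211 215 195 196]]
```

```bash
python3 -m handwheel '[[0.1,0,0,0],[0.2,0,0,0],[0.3,0,0,0],[0.36,0,0,0],[0.373,0,0.03,0],[0.373,0,0.12,0],[0.373,0,0.24,0],[0.373,0,0.35,0],[0.373,0,0.42,0],[0.373,0,0.448,0],[0.373,0,0.448,0],[0.373,0,0.448,0]]' 0 && python3 -m handwheel '[[-0.02,0,0,0],[-0.04,0,0,0],[-0.06,0,0,0],[-0.08,0,0,0],[-0.1,0,0,0],[-0.12,0,0,0],[-0.13,0,0,0],[-0.13,0,0,0]]'
```

```text
time: 27.75
position: [0.4983, 0.2104, 0.1355]
tool_rot: [0.679, 0.734, -0.0, 0.0]
ft_force: [-0.8, 0.8, 0.2]
grip_width: 0.0004
grip_force: 0.0
time: 28.42
position: [0.5006, 0.1712, 0.1355]
tool_rot: [0.679, 0.734, -0.001, 0.0]
ft_force: [-0.6, -0.0, 0.1]
grip_width: 0.0004
grip_force: 0.0
```

```bash
python3 -m handwheel '[[-0.015,0,0,0],[-0.03,0,0,0],[-0.04,0,0,0]]' | sed -n '2p;4p'; python3 -m handwheel '[[-0.01,0,0,0],[-0.017,0,0,0],[-0.017,0,0,0]]' | sed -n '2p;4p';  python3 -m handwheel '[[-0.01,0,0,0],[-0.013,0,0,0],[-0.013,0,0,0]]' | sed -n '2p;4p'
```

```text
position: [0.5009, 0.166, 0.1356]
ft_force: [-2.2, 31.1, 2.9]
position: [0.5009, 0.1656, 0.1358]
ft_force: [-1.3, 38.5, 1.9]
position: [0.501, 0.1653, 0.1359]
ft_force: [-1.8, 50.3, 1.7]
```

```bash
python3 -m handwheel '[[0.05,0,0,0],[0.1,0,0,0],[0.1,0,-0.05,0],[0.1,0,-0.15,0],[0.05,0,-0.28,0],[-0.05,0,-0.4,0],[-0.15,0,-0.45,0],[-0.22,0,-0.45,0],[-0.25,0,-0.45,0],[-0.25,0,-0.45,0],[-0.25,0,-0.45,0],[-0.25,0,-0.45,0]]'
python3 - <<'E'
from h import *
K,T,f=wrist("w7")
s=np.radians(4.4);B=np.array([[np.cos(s),-np.sin(s)],[np.sin(s),np.cos(s)]]);bo=np.array([.551,.108])
W=lambda x,y,z:np.r_[bo+B@[x,y],z]
g=cv2.cvtColor(f,cv2.COLOR_RGB2GRAY)
h=cv2.HoughCircles(cv2.GaussianBlur(g,(3,3),0),cv2.HOUGH_GRADIENT,1,8,param1=80,param2=12,minRadius=6,maxRadius=14)
for c,r,rad in (h[0] if h is not None else []):
    P=B.T@(plane(K,T,(r,c),.148)[:2]-bo)
    if abs(P[0]+.045)<.015 and -.05<P[1]<.13: print("circle",r,c,rad,P.round(4))
for n in("bolt_tip","keeper","bolt_knob"):
  for x in vision.look_for("wrist",n)[:2]: print(n,np.round(x["point"]),x["conf"],(B.T@(plane(K,T,x["point"],.11)[:2]-bo)).round(4))
print("profile: box y mm, gray at x=-61..-29")
for y in range(40,-75,-4): print(y,[int(g[tuple(np.round(proj(K,T,W(x/1e3,y/1e3,.106))).astype(int))]) for x in range(-65,-24,4)])
for n in("box","lid"):
  vision.camera("side"); print(n,[(np.round(x["point"]),round(x["conf"],2)) for x in vision.look_for("side",n)])
E
```

```text
time: 30.17
position: [0.5071, 0.0774, 0.2692]
tool_rot: [0.679, 0.734, -0.001, -0.001]
ft_force: [0.6, -0.4, -0.3]
grip_width: 0.0006
grip_force: 0.0
circle 114.5 255.5 9.6 [-0.0478  0.0441]
circle 135.5 251.5 7.4 [-0.0516  0.0249]
bolt_tip [116. 259.] 0.76 [-0.0447  0.0436]
keeper [182. 294.] 0.9 [-0.0049 -0.0284]
bolt_knob [121. 254.] 0.78 [-0.0493  0.0377]
profile: box y mm, gray at x=-61..-29
40 [201, 215, 198, 205, 210, 211, 215, 214, 218, 218, 216]
36 [200, 216, 214, 168, 198, 193, 181, 213, 217, 218, 216]
32 [182, 216, 186, 128, 137, 146, 185, 214, 215, 218, 215]
28 [201, 147, 143, 122, 133, 164, 174, 210, 216, 217, 216]
24 [194, 146, 125, 133, 135, 179, 212, 190, 213, 217, 215]
20 [137, 146, 136, 141, 175, 202, 204, 184, 212, 218, 215]
16 [136, 145, 146, 126, 155, 157, 127, 191, 212, 217, 214]
12 [136, 113, 119, 128, 196, 203, 129, 113, 173, 217, 214]
8 [135, 133, 134, 132, 197, 202, 172, 140, 184, 217, 214]
4 [83, 102, 109, 114, 197, 203, 119, 122, 120, 110, 128]
0 [177, 177, 195, 128, 198, 201, 172, 199, 199, 200, 199]
-4 [200, 201, 175, 129, 197, 201, 175, 202, 201, 202, 
[... 405 characters left out ...]
40, 203, 203, 203]
-36 [132, 131, 132, 133, 134, 134, 134, 169, 196, 196, 198]
-40 [168, 146, 147, 147, 129, 189, 190, 191, 190, 191, 192]
-44 [190, 190, 191, 191, 190, 192, 193, 193, 193, 194, 194]
-48 [190, 189, 190, 192, 190, 191, 190, 191, 192, 192, 192]
-52 [197, 198, 198, 199, 199, 198, 199, 199, 199, 199, 200]
-56 [195, 197, 198, 198, 198, 199, 199, 201, 200, 201, 202]
-60 [185, 185, 186, 187, 188, 187, 190, 190, 191, 192, 191]
-64 [145, 200, 200, 200, 200, 200, 201, 202, 202, 201, 148]
-68 [56, 182, 184, 202, 201, 203, 203, 204, 65, 75, 59]
-72 [53, 47, 47, 54, 55, 126, 53, 54, 52, 51, 57]
box [(array([246., 233.]), 0.96)]
lid [(array([215., 228.]), 0.81), (array([232., 246.]), 0.4)]
```

The knob moved 34 mm and then met a hard stop. I want to see the tip beyond the keeper, so I'll look from the -y side.

```bash
python3 -m handwheel '[[-0.08,0,0,0],[-0.18,0,0,0],[-0.3,0,0,0],[-0.4,0,0,0],[-0.467,0,0,0],[-0.467,0,0,0],[-0.467,0,0,0],[-0.467,0,0,0]]' |sed -n 2p
python3 - <<'E'
from h import *
K,T,f=wrist("w8")
s=np.radians(4.4);B=np.array([[np.cos(s),-np.sin(s)],[np.sin(s),np.cos(s)]]);bo=np.array([.551,.108])
W=lambda x,y,z:np.r_[bo+B@[x,y],z]
g=cv2.cvtColor(f,cv2.COLOR_RGB2GRAY); hsv=cv2.cvtColor(f,cv2.COLOR_RGB2HSV)[:,:,1]
for n in("bolt_tip","keeper","bolt_knob"):
  for x in vision.look_for("wrist",n)[:2]: print(n,np.round(x["point"]),x["conf"],(B.T@(plane(K,T,x["point"],.102)[:2]-bo)).round(4))
print("sat (metal low), cols x=-69..-21 step3")
for y in range(12,-62,-2):
    px=[tuple(np.round(proj(K,T,W(x/1e3,y/1e3,.104))).astype(int)) for x in range(-69,-20,3)]
    print(f"{y:4d}",px[8],*["%3d/%3d"%(g[p],hsv[p]) if p[0]>=0 else "  - " for p in px])
E
```

```text
position: [0.5188, -0.0624, 0.2703]
bolt_tip [ 17. 253.] 0.76 [-0.049 -0.   ]
keeper [ 84. 293.] 0.94 [-0.0071 -0.0639]
bolt_knob [ 17. 256.] 0.95 [-0.0468 -0.0005]
sat (metal low), cols x=-69..-21 step3
  12 (np.int64(3), np.int64(257)) 211/ 72 141/ 79 152/ 12 154/ 11 155/ 11 149/ 14 169/ 10 209/ 11 214/  8 158/ 11 154/ 11 199/ 11 227/  7 228/ 33 225/ 61 221/ 64 218/ 68
  10 (np.int64(5), np.int64(257)) 141/ 80 140/ 79 151/ 13 151/ 12 154/ 11 149/ 12 170/ 10 211/ 12 215/  8 158/ 11 203/ 11 223/  7 227/  7 227/ 42 225/ 62 221/ 64 218/ 69
   8 (np.int64(7), np.int64(257)) 141/ 79 141/ 77 148/ 19  97/ 15  97/ 15 149/ 13 160/ 11 211/ 12 214/  9 158/ 11 203/ 12 120/ 18 191/ 13 226/ 42 224/ 62 221/ 64 218/ 68
   6 (np.int64(9), np.int64(257)) 140/ 78 139/ 80 148/ 20  79/ 22  80/ 15 149/ 12 169/ 12 211/ 12 214/  9 157/ 13 182/ 14 122/ 20 150/ 16 227/ 42 225/ 61 221/ 65 218/ 68
   4 (np.int64(12), np.int64(257)) 139/ 80 140/ 77 148/ 20 108/ 12 105/ 12 150/ 12 170/ 12 212/ 11 214/  8 156/ 11 228/  7 126/ 14 206/ 12 227/ 41 225/ 61 221/ 64 218/ 68
   2 (np.int64(14), np.int64(257)) 151/ 80 13
[... 4726 characters left out ...]
 203/ 75 203/ 75
 -54 (np.int64(74), np.int64(257)) 199/ 77 199/ 76 200/ 76 200/ 76 200/ 76 200/ 76 199/ 76 200/ 76 201/ 75 201/ 75 200/ 76 200/ 76 200/ 76 201/ 75 201/ 75 200/ 77 201/ 75
 -56 (np.int64(76), np.int64(257)) 205/ 74 204/ 76 204/ 76 203/ 75 204/ 75 204/ 76 205/ 74 203/ 75 203/ 75 203/ 75 204/ 76 204/ 74 205/ 74 205/ 74 206/ 73 205/ 74 205/ 74
 -58 (np.int64(78), np.int64(257)) 208/ 73 208/ 73 209/ 73 207/ 74 209/ 72 209/ 73 209/ 72 209/ 73 209/ 72 208/ 74 209/ 72 209/ 72 210/ 72 210/ 72 211/ 71 211/ 72 210/ 72
 -60 (np.int64(80), np.int64(257)) 210/ 72 210/ 72 211/ 71 212/ 72 211/ 73 212/ 71 211/ 72 212/ 72 214/ 70 213/ 71 213/ 70 212/ 72 214/ 71 214/ 71 214/ 71 213/ 71 214/ 71
```

The tip shows about 5 mm beyond the keeper. That matches the solid 50 N stop, so the bolt is home, and the arm is clear of everything.

```bash
python3 -c "
from rig import robot,job
print(robot.get_obs()['time'],job.hand_in())"
```

```text
the job is handed in; nothing more can be done
31.4333 None
```

I tipped the balls into the bay, stood the empty dipper upright on the bench, closed the lid fully and pushed the bolt home through the keeper, then handed in at 31.4 s; I saw the balls in the shaded bay but could not count all five there.

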